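Clear the tipped spice jar off the lazy Susan onto its sloped rest

ROBOT

A 7-joint arm with a two-finger parallel gripper is mounted at the origin on the work surface. World frame = base frame: x ahead of the robot, y to its left, z up, the work surface at z = 0. Lengths are in m, angles in rad, forces in N, time in s.
With the tool pointing down it reaches from about 0.4 to 0.85 m from the base axis. Payload 4.5 kg.
Tool frame: the origin (TCP) lies at the very end of the fingers, on their centre line; the grasp point (between the pads) lies 19 mm behind it; z points along the fingers, y is the line along which they close (so a half turn about z gives the same grasp; the last joint's range is limited). The gripper opens to 88 mm and grips with 3 to 60 N. Pads are 18 mm wide; open, the fingers measure 123 mm over their backs; the gripper's body (75 mm by 187 mm) begins 45 mm behind the grasp point.
Start: joints at [1.225, 0.689, -0.195, 1.565, 0.157, 0.902, -0.215], TCP at [0.232, -0.58, 0.239] pointing down, gripper open.
Joint ranges: [-3.01, 3.01], [-0.46, 2.08], [-1.47, 1.51], [0.13, 2.56], [-1, 4.14], [0.04, 2.09], [-2.66, 2.66]. Speed limits (rad/s): [2.57, 2.57, 3.14, 3.14, 3.14, 3.14, 3.14].

INTERFACE

Orientations are given as a unit quaternion [x, y, z, w].
In Python, from plant import r gives the robot as it stands. The module is installed in compiled form; this text tells all that it offers.
- The arm moves only by the shell command python3 -m pendant 'ROWS' [FORCE]. ROWS is JSON, one flat list of numbers, 7 for each row, row after row: the opening, from 0 (shut) to 1 (fully open), then the shift along the tool's x, y, z scaled (see below), then the turn, a rotation vector about the tool's x, y, z scaled (see below). A call has 1 to 12 rows; each row is the pose to reach, as a shift and turn from the pose commanded when the call began, along the tool's axes at that moment; what a row does not reach only later rows make up. The controller multiplies each number of a shift by 0.15 m and each number of a turn by pi/2 rad. A row lasts 1/10 s, in which the tool goes at most 50 mm and 8.59 degrees, less where a joint would pass 70% of its speed; a pose out of reach is approached as far as the arm can. A call with a number of a shift or a turn outside -1 to 1 is refused whole. A call with a gripper value outside its range is refused whole. The fingers move at their own pace and stop on an object; FORCE is the grip in N (left out, the last holds). Time passes only in rows, so rows that repeat a pose let the fingers close. It gives the time, the measured TCP pose, the force, the opening and the grip force at its end, in the units of the state.
- r.get_state(): the state, without advancing time (a new reading comes with each control period).
- r.snapshot(name): name is "side" or "top" or "wrist"; returns a dict with "img" (420x560x3 uint8, red, green, blue), "mtx" (3x3 intrinsics, pixels), "cam_to_world" (4x4, takes a point from camera to world coordinates). Camera axes: x right, y up, looking along -z (the intrinsics and any distortion apply to the point x, -y, -z); pixel columns grow to the right and rows downward; lengths in m; the calibration is good to about 2 mm. A picture is of the moment at which its call begins. There is no depth.
- r.finish_job(): hands the job in; it is judged then, once.
The state is a dict: "clock": time; "q": joint angles; "qd": joint speeds; "joint_torque": joint torques, N m; "tool_pos": TCP position; "eef_rot": TCP orientation; "contact_force": force on the tool from outside, world axes, zero at the start; "moment": the same for the moment, N m; "opening": opening from 0.0 (shut) to 1.0 (fully open); "finger_force": force on a finger pad.
Only numpy, scipy, OpenCV 4.12 (cv2) and the standard library are available. Lean on these libraries where they do the work, as an engineer would, in place of code of your own. Each camera call takes 0.05 s, during which the arm holds its last target. There are 200 camera calls.

TASK

The square spice jar has tipped over on the lower tier of the free-turning lazy Susan, under the clear upper tier. Lift it off without hitting the stand hard, sending it spinning or upsetting the jars that stand on it, then lay the jar straight along the narrow deck of the empty sloped wooden rest, cap uphill and its base slid down fully against the foot stop, and leave it lying there.

Things in the scene. Friction and masses are not known exactly. Their poses are not given: they have to be found in the camera images.
- jar: The tipped spice jar: glass square prism 38 x 38 x 75 mm with a round steel cap (diameter 35, length 20) on one end, 95 mm long in all, 0.11 to 0.23 kg, centre of mass about 45 mm from the base. Origin: centre of the base (square end); z along the jar to the cap, x and y square to its flat sides. It lies on a flat side on the lower tier, about radially, base towards the post, cap outwards.
- jar_cap (a point): Centre of the outer face of the jar's cap, 95 mm from the base along the jar's z.
- susan: Two-tier lazy Susan, turns freely with all it carries about its vertical axis. Origin: on the axis at table height. Lower tier: wooden disc, radius 155 mm, top 35 mm above the table. Upper tier: clear acrylic disc, radius 105 mm, 200 to 206 mm above the table. Steel post between, radius 9 mm; a wooden ball on top reaches 231 mm.
- rest_deck: Deck of the EMPTY wooden rest, fixed: board 30 mm wide (narrower than the jar), 8 thick, rising at 25 degrees. Origin: on its top face, mid-width, at the foot stop's face at the low end, 65 mm above the table. x uphill along the deck (ends at 103 mm), y across, z square to it. Foot stop: 16 mm above the deck, x = -6 to 0. Two posts 22 mm wide on a base 100 x 80 x 12 mm. A second rest is full.
- full_rest: The other, occupied rest with its own jar fixed in it, not to be used. Origin: centre of the underside of its 100 x 80 mm base; x horizontally uphill; its top reaches about 150 mm.
- pickle_jar: Round glass jar with steel lid, diameter 58, height 75 mm, standing on the lower tier. Origin: centre of underside, z up.
- relish_jar: Round glass jar with steel lid, diameter 52, height 85 mm, standing on the lower tier. Origin: centre of underside, z up.
- salt_pot: Small round glass pot with steel lid, diameter 40, height 50 mm, standing on the upper tier. Origin: centre of underside, z up.
There are look-alikes about, which are no part of the job. What is shaped like the jar but yellow is not meant. Leave any blue or yellow look-alike of the part that bears rest_deck alone.

How it is judged:
By the outcome, as a careful person would: the job done as asked, in the order asked, and still so for the second after the job is handed in, with the robot touching nothing.
It also fails if it takes over 53 s, if anything falls off the work surface, if the arm or the gripper's body presses on something with over 40 N, if the wrist force passes 120 N, or if a joint passes its speed limit or range.

## Working session

There is one attempt and no reset: what is moved stays moved. The work goes in short steps, Python scripts to look and compute and a shell command to move; the robot and the scene stay as the last step left them, time stands still between calls to the robot, and variables do not carry over. Pictures are saved under pics/ and viewed, at most 10 in all, crops included, and the job is handed in when it is done.

```bash
mkdir -p pics
python3 - <<'E'
from plant import r
import cv2,numpy as np,pickle
d={}
for n in ("side","top","wrist"):
    s=r.snapshot(n);d[n]=s;cv2.imwrite(f"pics/{n}0.png",s["img"][:,:,::-1]);print(n,s["mtx"].round(1).tolist(),s["cam_to_world"].round(3).tolist(),[k for k in s])
pickle.dump(d,open("s0.pkl","wb"))
st=r.get_state();print(st)
E
```

```text
side [[536.4, 0.0, 286.9], [0.0, 536.4, 212.7], [0.0, 0.0, 1.0]] [[-0.883, 0.288, -0.371, 0.084], [-0.468, -0.501, 0.728, 0.972], [0.024, 0.816, 0.577, 0.9], [0.0, 0.0, 0.0, 1.0]] ['img', 'mtx', 'cam_to_world']
top [[418.1, 0.0, 275.9], [0.0, 418.1, 212.4], [0.0, 0.0, 1.0]] [[-0.009, 0.994, -0.105, 0.454], [-1.0, -0.011, -0.014, 0.017], [-0.015, 0.105, 0.994, 1.008], [0.0, 0.0, 0.0, 1.0]] ['img', 'mtx', 'cam_to_world']
wrist [[343.2, 0.0, 276.7], [0.0, 343.2, 210.0], [0.0, 0.0, 1.0]] [[0.371, 0.895, 0.249, 0.295], [-0.929, 0.358, 0.098, -0.554], [-0.002, -0.268, 0.964, 0.383], [0.0, 0.0, 0.0, 1.0]] ['img', 'mtx', 'cam_to_world']
{'clock': 0.15, 'q': array([ 1.22479896,  0.68982313, -0.1944942 ,  1.56605824,  0.15729666,
        0.90249239, -0.21509859]), 'qd': array([-0.00034285, -0.00238699, -0.00097046, -0.00440012,  0.00020296,
        0.00172441, -0.00183968]), 'joint_torque': array([-1.07666037e-03, -5.27863991e+01, -1.26846805e+00, -1.53586525e+01,
       -5.25420927e-02,  3.90701505e-03,  1.11580334e-04]), 'tool_pos': array([ 0.23148885, -0.58005343,  0.23808607]), 'eef_rot': array([ 9.82019982e-01,  1.88775708e-01, -1.87599006e-04, -6.71563035e-04]), 'contact_force': array([ 0.29169583,  0.02954989, -0.2851586 ]), 'moment': array([-0.01846875, -0.03808573,  0.01863357]), 'finger_force': 0.0, 'opening': 0.9975610032349489}
```

View pics/side0.png

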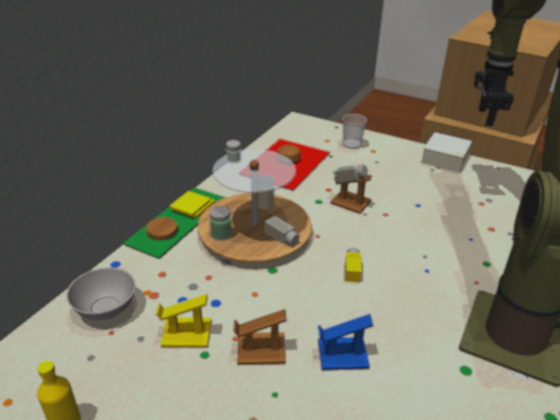

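View pics/top0.png

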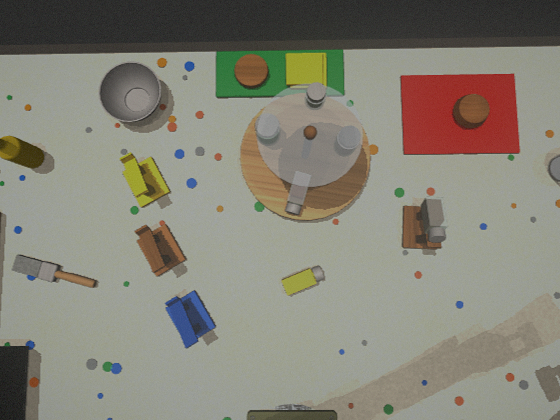

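The side view shows the jar at about (281,230) on the Susan, cap towards the robot, and the empty brown rest at (262,335). Its foot stop is at the left, and the full rest is at (352,185). The top view shows the jar at (299,193), the Susan ball at (310,132) and the brown rest at (160,248).

Run:
```python
import cv2,pickle
import numpy as np
d=pickle.load(open("s0.pkl","rb"))
def c(n,x,y,w,h,k): 
    return cv2.resize(d[n]["img"][y:y+h,x:x+w,::-1],(w*k,h*k),interpolation=cv2.INTER_CUBIC)
a=np.hstack([c("top",260,150,66,50,6)[:300,:396],c("top",120,210,66,50,6)[:300,:396]])
a=np.hstack([c("top",265,160,65,60,6)[:,:390],c("top",125,215,65,60,6)])[:300*2]
b=np.hstack([c("side",250,205,65,38,6),c("side",225,300,65,60,6)[:228]]) if 0 else np.hstack([c("side",250,200,65,60,6),c("side",228,305,65,60,6)])
m=np.vstack([a[:,:],b]); print(m.shape)
cv2.imwrite("pics/crops.png",cv2.convertScaleAbs(cv2.resize(m,(650,600)),alpha=1.4))
```

```text
(720, 780, 3)
```

View pics/crops.png

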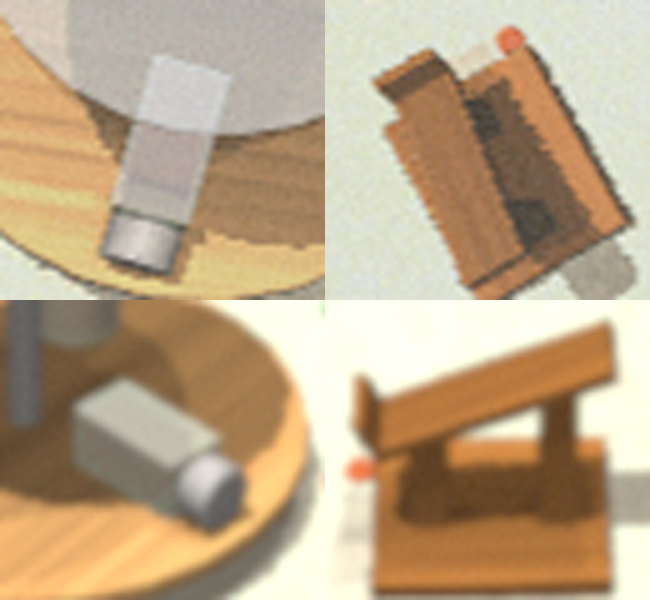

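Crops at 5x: the jar's top face is at (295.4,171), (311,175), (303,205) and (288,201.4) in the top view. The deck's uphill corners are at (154,273) and (166,264.6), and its foot stop's outer top edge runs (134.6,231) to (146.4,225).

```bash
cat > h.py <<'E'
import numpy as np,pickle
from scipy.spatial.transform import Rotation as R
def ray(s,u,v):
    K,T=s["mtx"],s["cam_to_world"]
    c=np.linalg.inv(K)@[u,v,1]; return T[:3,3],T[:3,:3]@(c*[1,-1,-1])
def hit(s,u,v,z):
    o,k=ray(s,u,v); return o+k*(z-o[2])/k[2]
def pix(s,p):
    T=s["cam_to_world"];c=T[:3,:3].T@(np.asarray(p)-T[:3,3])*[1,-1,-1];c=s["mtx"]@c;return c[:2]/c[2]
E
python3 - <<'E'
from h import *
d=pickle.load(open("s0.pkl","rb"));t=d["top"];s=d["side"]
np.set_printoptions(precision=4,suppress=True)
P=[hit(t,*p,.073) for p in [(295.4,171),(311,175),(303,205),(288,201.4)]]
b=(P[0]+P[1])/2;c=(P[2]+P[3])/2
print("jar",b,c,np.linalg.norm(c-b),np.linalg.norm(P[0]-P[1]),np.linalg.norm(P[2]-P[3]),np.degrees(np.arctan2(*(c-b)[1::-1])))
print("jar side",[hit(s,250+x/5,200+(y-300)/5,.073) for x,y in [(125,378),(76,405),(217,437),(180,472)]])
print("ball",hit(t,310,132,.222))
U=[hit(t,154,273,.1085),hit(t,166,264.6,.1085)];F=[hit(t,134.6,231,.077),hit(t,146.4,225,.077)];G=[hit(t,138.6,235,.0795),hit(t,150.2,228.3,.0795)]
for Q in (U,F,G): print("rest",Q[0],Q[1],(Q[0]+Q[1])/2,np.linalg.norm(Q[1]-Q[0]))
u=(U[0]+U[1])/2-(F[0]+F[1])/2;print(np.degrees(np.arctan2(u[1],u[0])),np.linalg.norm(u[:2]))
# base edge top corners in top view, z=.012
B=[hit(t,125+(x-325)/5,215+y/5,.012) for x,y in [(527,50),(632,222)]];e=B[1]-B[0];print("base edge",B,np.linalg.norm(e),np.degrees(np.arctan2(e[1],e[0])))
h=s;Bs=[hit(s,228+(x-325)/5,305+(y-300)/5,.012) for x,y in [(373,585),(612,585),(606,440)]];e=Bs[1]-Bs[0];print(Bs,np.linalg.norm(e),np.degrees(np.arctan2(e[1],e[0])),(Bs[0]+Bs[2])/2)
E
```

```text
jar [ 0.6423 -0.0329  0.073 ] [ 0.5735 -0.0144  0.073 ] 0.071298825917545 0.03651763844034894 0.03471967086415373 165.01211521383019
jar side [array([ 0.6362, -0.044 ,  0.073 ]), array([ 0.6467, -0.0101,  0.073 ]), array([ 0.5699, -0.0219,  0.073 ]), array([0.5725, 0.0136, 0.073 ])]
ball [ 0.6924 -0.0394  0.222 ]
rest [0.4218 0.2915 0.1085] [0.4394 0.266  0.1085] [0.4306 0.2788 0.1085] 0.030957507943784643
rest [0.5142 0.3468 0.077 ] [0.5274 0.3206 0.077 ] [0.5208 0.3337 0.077 ] 0.029379989037977547
rest [0.505  0.3367 0.0795] [0.5197 0.311  0.0795] [0.5124 0.3239 0.0795] 0.029588930488257916
-148.6846989447158 0.1056370094834027
base edge [array([0.532, 0.296, 0.012]), array([0.4496, 0.2444, 0.012 ])] 0.09726632352706986 -147.95105465150087
[array([0.4933, 0.3712, 0.012 ]), array([0.4075, 0.3235, 0.012 ]), array([0.4467, 0.2555, 0.012 ])] 0.09817862923886286 -150.95456909027305 [0.47   0.3134 0.012 ]
```

```bash
cat >> h.py <<'E'
def ori(az,el):
    "tool pointing towards azimuth az (deg), el deg below horizontal, tool x away from az"
    a,e=np.radians([az,el]);h=np.array([np.cos(a),np.sin(a),0]);z=np.cos(e)*h-np.sin(e)*np.array([0,0,1])
    y=np.cross(z,[0,0,1.]);y/=-np.linalg.norm(y)
    x=np.cross(y,z)
    if x@h>0: x,y=-x,-y
    return R.from_matrix(np.c_[x,y,z])
def rel(p0,R0,p1,R1):
    "row numbers from pose 0 to pose 1"
    return np.round(np.r_[R0.inv().apply(np.asarray(p1)-p0)/.15,(R0.inv()*R1).as_rotvec()/(np.pi/2)],3)
E
python3 - <<'E'
from h import *
from plant import r
np.set_printoptions(precision=4,suppress=True)
st=r.get_state();p0=st["tool_pos"];R0=R.from_quat(st["eef_rot"])
o=ori(-16.3,55);print(o.as_matrix())
G=np.array([.586,-.015,.058]);p1=G+o.apply([0,0,.019-.13]);print(p1)
print(rel(p0,R0,p1,o))
Rm=R.from_rotvec([0,0,np.radians(75)])*R0
pm=(p0+p1)/2+[0,0,0.03];print(pm,rel(p0,R0,pm,Rm))
E
```

```text
[[-0.7862  0.2807  0.5505]
 [ 0.2299  0.9598 -0.161 ]
 [-0.5736  0.     -0.8192]]
[0.5249 0.0029 0.1489]
[ 3.258 -2.883  0.598 -0.478 -0.166 -1.515]
[ 0.3782 -0.2886  0.2235] [ 1.629 -1.442  0.099 -0.    -0.001 -0.833]
```

```bash
python3 -m pendant '[1,1,-0.9,-0.1,0,0,-0.45, 1,1,-0.9,-0.1,0,0,-0.45, 1,1,-0.9,-0.1,0,0,-0.45, 1,1,-0.9,-0.1,0,0,-0.45, 1,1,-0.9,-0.1,0,0,-0.45]'
cat > to.py <<'E'
import sys
from h import *
from plant import r
np.set_printoptions(precision=4,suppress=True)
st=r.get_state();p0=st["tool_pos"];R0=R.from_quat(st["eef_rot"])
a=[float(v) for v in sys.argv[1:]]  # gx gy gz az el back
o=ori(a[3],a[4]);p1=np.array(a[:3])+o.apply([0,0,.019-a[5]])
print(round(st["clock"],2),p0,"->",p1,rel(p0,R0,p1,o),"F",st["contact_force"],"q",st["q"])
E
python3 to.py .586 -.015 .058 -16.3 55 .13
```

```text
clock: 0.65
tool_pos: [0.3251, -0.3926, 0.2546]
eef_rot: [0.852, 0.524, 0.002, -0.001]
contact_force: [-0.1, -0.7, -0.7]
opening: 0.998
finger_force: 0.0
0.65 [ 0.3251 -0.3926  0.2546] -> [0.5249 0.0029 0.1489] [ 2.951  0.001  0.716 -0.337 -0.284 -1.078] F [-0.051  -0.6591 -0.6793] q [ 1.053   0.5376 -0.4097  1.8814  0.2882  0.7811  0.0211]
```

```bash
python3 -m pendant '[1,1,0,0,0,0,-0.5, 1,1,0,0,0,0,-0.5, 1,1,0,0,0,0,-0.5, 1,1,0,0,0,0,-0.5, 1,1,0,0,0,0,-0.5]'
python3 to.py .586 -.015 .058 -16.3 55 .13
```

```text
clock: 1.15
tool_pos: [0.3918, -0.2647, 0.2539]
eef_rot: [0.603, 0.798, 0.0, 0.0]
contact_force: [-0.3, -0.1, -0.1]
opening: 0.998
finger_force: 0.0
1.15 [ 0.3918 -0.2647  0.2539] -> [0.5249 0.0029 0.1489] [ 1.474  1.341  0.7   -0.196 -0.355 -0.622] F [-0.3379 -0.1266 -0.0855] q [ 0.9013  0.5237 -0.6192  1.9773  0.4289  0.7718  0.3087]
```

```bash
python3 -m pendant '[1,0.9,0.9,0.1,-0.1,-0.15,-0.3, 1,0.9,0.9,0.1,-0.1,-0.15,-0.3, 1,0.9,0.9,0.1,-0.1,-0.15,-0.3, 1,0.9,0.9,0.1,-0.1,-0.15,-0.3, 1,0.9,0.9,0.1,-0.1,-0.15,-0.3]'
python3 to.py .586 -.015 .058 -16.3 55 .13
```

```text
clock: 1.65
tool_pos: [0.488, -0.0917, 0.2389]
eef_rot: [0.392, 0.909, -0.006, 0.14]
contact_force: [0.3, -0.4, 0.7]
opening: 1.004
finger_force: 0.0
1.65 [ 0.488  -0.0917  0.2389] -> [0.5249 0.0029 0.1489] [ 0.443  0.553  0.562 -0.083 -0.2   -0.325] F [ 0.2605 -0.3564  0.6819] q [ 0.3261  0.4698 -0.4535  2.1852  0.9135  0.4276 -0.1252]
```

```bash
python3 -m pendant '[1,0.44,0.55,0.56,-0.08,-0.2,-0.325, 1,0.44,0.55,0.56,-0.08,-0.2,-0.325, 1,0.44,0.55,0.56,-0.08,-0.2,-0.325, 1,0.44,0.55,0.56,-0.08,-0.2,-0.325, 1,0.44,0.55,0.56,-0.08,-0.2,-0.325, 1,0.44,0.55,0.56,-0.08,-0.2,-0.325, 1,0.44,0.55,0.56,-0.08,-0.2,-0.325]'
python3 to.py .586 -.015 .058 -16.3 55 .13
python3 - <<'E'
from plant import r
import cv2,pickle
d={n:r.snapshot(n) for n in("wrist","side")}
pickle.dump(d,open("s1.pkl","wb"))
cv2.imwrite("pics/w1.png",d["wrist"]["img"][:,:,::-1])
E
```

```text
clock: 2.35
tool_pos: [0.5243, -0.0048, 0.147]
eef_rot: [0.14, 0.944, -0.047, 0.296]
contact_force: [-0.1, -0.6, -0.6]
opening: 1.0
finger_force: 0.0
2.35 [ 0.5243 -0.0048  0.147 ] -> [0.5249 0.0029 0.1489] [ 0.002  0.05  -0.017 -0.008 -0.002 -0.004] F [-0.1239 -0.5726 -0.6168] q [-0.0073  0.772  -0.4496  2.4849  2.2837  0.8666 -1.2892]
```

View pics/w1.png

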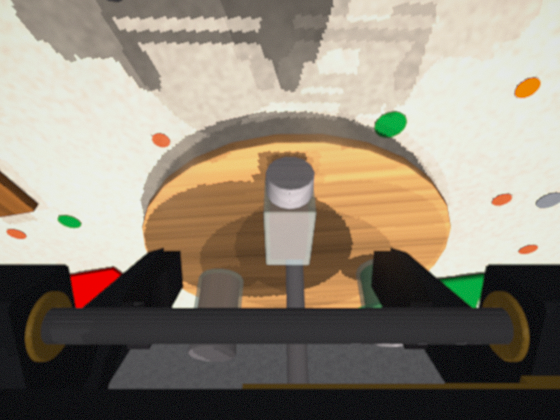

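The wrist view shows the jar between the fingers, cap up in the picture. The top face's cap-end corners are about (266,211) and (315,211), and its base-end corners about (266,264) and (310,264).

Run:
```python
from h import *
import cv2
np.set_printoptions(precision=4,suppress=True)
d=pickle.load(open("s1.pkl","rb"));w=d["wrist"]
P=[hit(w,*p,.073) for p in [(266,211),(315,211),(310,264),(266,264)]]
b=(P[2]+P[3])/2;c=(P[0]+P[1])/2
print(P,"base",b,"end",c,np.linalg.norm(b-c),np.degrees(np.arctan2(*(c-b)[1::-1])))
print("tool", [pix(w,[.5243,-.0048,.147])])
# post & deck check: disc outline
g=w["img"];hsv=cv2.cvtColor(g,cv2.COLOR_RGB2HSV)
for v in (200,215,220,230,240,250,258):print(v,np.where(hsv[v,235:345,1]<60)[0][[0,-1]]+235)
```

```text
[array([ 0.5662, -0.0253,  0.073 ]), array([0.5761, 0.0078, 0.073 ]), array([ 0.6457, -0.0115,  0.073 ]), array([ 0.635 , -0.0481,  0.073 ])] base [ 0.6404 -0.0298  0.073 ] end [ 0.5712 -0.0088  0.073 ] 0.07233689556426437 163.092952509186
tool [array([275.3951, 271.1357])]
200 [266 313]
215 [264 315]
220 [264 315]
230 [264 313]
240 [265 312]
250 [265 311]
258 [266 309]
```

```bash
python3 to.py .586 -.0132 .059 -16.9 55 0
```

```text
2.45 [ 0.5219 -0.0093  0.1469] -> [ 0.5964 -0.0164  0.0434] [-0.01   0.112  0.844 -0.009 -0.004 -0.001] F [ 0.1506 -1.5081  0.7742] q [-0.0045  0.7697 -0.4452  2.487   2.2778  0.8622 -1.2869]
```

```bash
python3 -m pendant '[1,0,0.06,0.3,0,0,0, 1,0,0.06,0.3,0,0,0, 1,0,0.06,0.3,0,0,0, 1,0,0.06,0.3,0,0,0]'
python3 to.py .586 -.0132 .059 -16.9 55 0
python3 -c "
from plant import r
for i in range(4): r.snapshot('wrist');print(r.get_state()['tool_pos'])"
```

```text
clock: 2.85
tool_pos: [0.5509, -0.0083, 0.113]
eef_rot: [0.144, 0.943, -0.05, 0.296]
contact_force: [0.1, 0.6, 1.3]
opening: 1.0
finger_force: 0.0
2.85 [ 0.5509 -0.0083  0.113 ] -> [ 0.5964 -0.0164  0.0434] [ 0.015  0.044  0.555 -0.009 -0.001 -0.003] F [0.0602 0.6025 1.29  ] q [ 0.0065  0.8603 -0.4329  2.4201  2.3207  0.8917 -1.2837]
[ 0.55094536 -0.00803251  0.11330867]
[ 0.55099628 -0.00784785  0.11338559]
[ 0.55103595 -0.00768781  0.11331152]
[ 0.55105769 -0.00753071  0.11311214]
```

```bash
python3 -m pendant '[1,0.01,0.03,0.15,0,0,0, 1,0.01,0.04,0.25,0,0,0, 1,0.01,0.04,0.35,0,0,0, 1,0.01,0.04,0.42,0,0,0, 1,0.01,0.04,0.48,0,0,0, 1,0.01,0.04,0.52,0,0,0, 1,0.01,0.04,0.55,0,0,0, 1,0.01,0.04,0.55,0,0,0, 1,0.01,0.04,0.55,0,0,0]'
python3 to.py .586 -.0132 .059 -16.9 55 0
python3 - <<'E'
from plant import r
import cv2,pickle
d={n:r.snapshot(n) for n in("wrist","side")}
pickle.dump(d,open("s2.pkl","wb"))
import numpy as np
a=d["wrist"]["img"][100:400,130:430];b=cv2.resize(d["side"]["img"][180:255,240:315],(300,300),interpolation=2)
cv2.imwrite("pics/g1.png",np.hstack([a,b])[:,:,::-1])
E
```

```text
clock: 3.95
tool_pos: [0.5962, -0.0159, 0.0432]
eef_rot: [0.143, 0.943, -0.049, 0.296]
contact_force: [-0.6, 0.1, 0.5]
opening: 0.995
finger_force: 0.0
3.95 [ 0.5962 -0.0159  0.0432] -> [ 0.5964 -0.0164  0.0434] [-0.003 -0.003  0.    -0.008 -0.001 -0.002] F [-0.627   0.1233  0.5272] q [ 0.0404  1.02   -0.4049  2.2901  2.4055  0.9142 -1.2601]
```

View pics/g1.png

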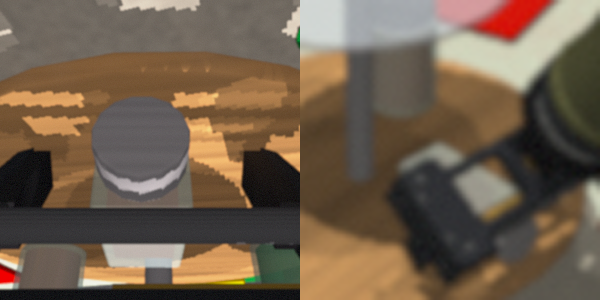

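The fingers straddle the jar nearly centred: the cap is at x≈140, between fingers at 50 and 243. Closing.

```bash
python3 -m pendant '[0.8,0,0,0,0,0,0, 0.65,0,0,0,0,0,0, 0.58,0,0,0,0,0,0, 0.54,0,0,0,0,0,0, 0.5,0,0,0,0,0,0, 0.47,0,0,0,0,0,0, 0.44,0,0,0,0,0,0, 0.41,0,0,0,0,0,0, 0.38,0,0,0,0,0,0, 0.35,0,0,0,0,0,0, 0.3,0,0,0,0,0,0, 0.3,0,0,0,0,0,0]' 30
```

```text
clock: 5.25
tool_pos: [0.5964, -0.0159, 0.0431]
eef_rot: [0.143, 0.943, -0.049, 0.296]
contact_force: [-0.2, -0.3, -0.6]
opening: 0.43
finger_force: 30.0
```

```bash
python3 to.py .586 -.0132 .059 -16.9 55 0
```

```text
5.25 [ 0.5964 -0.0159  0.0431] -> [ 0.5964 -0.0164  0.0434] [-0.002 -0.003 -0.001 -0.008 -0.001 -0.002] F [-0.1976 -0.329  -0.5566] q [ 0.0405  1.0203 -0.4048  2.2897  2.4055  0.9142 -1.2601]
```

```bash
python3 -m pendant '[0.3,-0.02,0,-0.028,0,0,0, 0.3,-0.05,0,-0.07,0,0,0, 0.3,-0.076,0,-0.109,0,0,0, 0.3,-0.076,0,-0.109,0,0,0, 0.3,0,0,-0.16,0,0,0, 0.3,0.08,0,-0.22,0,0,0, 0.3,0.16,0,-0.27,0,0,0, 0.3,0.24,0,-0.33,0,0,0, 0.3,0.33,0,-0.39,0,0,0, 0.3,0.33,0,-0.39,0,0,0]'
python3 to.py .52 .006 .079 -16.9 55 0
```

```text
clock: 6.25
tool_pos: [0.5241, 0.0073, 0.0623]
eef_rot: [0.142, 0.944, -0.049, 0.294]
contact_force: [-0.6, -0.3, -1.2]
opening: 0.429
finger_force: 30.0
6.25 [0.5241 0.0073 0.0623] -> [0.5304 0.0028 0.0634] [-0.045 -0.016  0.022 -0.007 -0.003  0.   ] F [-0.6206 -0.2643 -1.1617] q [-0.0357  1.0173 -0.472   2.4928  2.3715  1.0973 -1.4165]
```

```bash
python3 to.py .50 .12 .19 7 68 0
```

```text
6.25 [0.5241 0.0073 0.0623] -> [0.5071 0.1209 0.1724] [-0.147  0.682 -0.798 -0.133  0.138 -0.235] F [-0.6206 -0.2643 -1.1617] q [-0.0357  1.0173 -0.472   2.4928  2.3715  1.0973 -1.4165]
```

```bash
python3 -m pendant '[0.3,0.02,0.05,-0.12,0,0,0, 0.3,0,0.18,-0.28,-0.02,0.02,-0.04, 0.3,-0.04,0.32,-0.44,-0.05,0.05,-0.09, 0.3,-0.08,0.46,-0.58,-0.08,0.08,-0.14, 0.3,-0.12,0.58,-0.7,-0.11,0.11,-0.19, 0.3,-0.15,0.68,-0.8,-0.13,0.14,-0.235, 0.3,-0.15,0.68,-0.8,-0.13,0.14,-0.235]'
python3 to.py .4756 .3068 .1735 30.7 80 0
```

```text
clock: 6.95
tool_pos: [0.5129, 0.1209, 0.1771]
eef_rot: [-0.058, 0.979, 0.01, 0.195]
contact_force: [0.2, -0.1, -0.5]
opening: 0.428
finger_force: 30.0
6.95 [0.5129 0.1209 0.1771] -> [0.4784 0.3085 0.1548] [ 0.131  1.269  0.102 -0.077  0.136 -0.256] F [ 0.1548 -0.0869 -0.4655] q [-0.2353  0.5997 -0.228   2.2913  2.0317  0.2662 -0.7112]
```

```bash
python3 -m pendant '[0.3,0.05,0.25,0,-0.02,0.03,-0.06, 0.3,0.08,0.5,0,-0.04,0.07,-0.12, 0.3,0.1,0.75,0,-0.06,0.1,-0.18, 0.3,0.12,0.97,0.02,-0.077,0.136,-0.256, 0.3,0.12,0.97,0.02,-0.077,0.136,-0.256, 0.3,0.12,0.97,0.02,-0.077,0.136,-0.256]'
python3 to.py .4756 .3068 .1735 30.7 80 0
```

```text
clock: 7.55
tool_pos: [0.4802, 0.249, 0.1614]
eef_rot: [-0.237, 0.967, 0.013, 0.096]
contact_force: [1.2, -0.4, -2.7]
opening: 0.428
finger_force: 30.0
7.55 [0.4802 0.249  0.1614] -> [0.4784 0.3085 0.1548] [-0.162  0.359  0.069 -0.019  0.012 -0.033] F [ 1.2496 -0.385  -2.6955] q [-0.2944  0.6751 -0.4689  2.0719  0.9526  0.4183  0.5319]
```

```bash
python3 -m pendant '[0.3,-0.08,0.18,0.03,-0.01,0.005,-0.015, 0.3,-0.16,0.36,0.07,-0.019,0.012,-0.033, 0.3,-0.16,0.36,0.07,-0.019,0.012,-0.033, 0.3,-0.16,0.36,0.07,-0.019,0.012,-0.033, 0.3,-0.16,0.36,0.07,-0.019,0.012,-0.033]'
python3 to.py .4756 .3068 .1735 30.7 80 0
python3 - <<'E'
from plant import r
import cv2,pickle
d={n:r.snapshot(n) for n in("wrist","side","top")}
pickle.dump(d,open("s3.pkl","wb"))
import numpy as np
a=cv2.resize(d["side"]["img"][260:370,190:300],(440,440),interpolation=2);b=cv2.resize(d["wrist"]["img"],(360,270));c=cv2.resize(d["top"]["img"][200:285,110:290],(360,170))
cv2.imwrite("pics/p1.png",np.hstack([a,np.vstack([b,c])])[:,:,::-1])
E
```

```text
clock: 8.05
tool_pos: [0.4793, 0.3098, 0.1558]
eef_rot: [-0.263, 0.961, 0.025, 0.087]
contact_force: [-0.1, 0.2, -2.0]
opening: 0.427
finger_force: 30.0
8.05 [0.4793 0.3098 0.1558] -> [0.4784 0.3085 0.1548] [ 0.01  -0.005  0.005  0.001  0.004 -0.001] F [-0.1127  0.1981 -1.9934] q [-0.3409  0.7261 -0.536   1.9764  0.8959  0.4923  0.58  ]
```

View pics/p1.png

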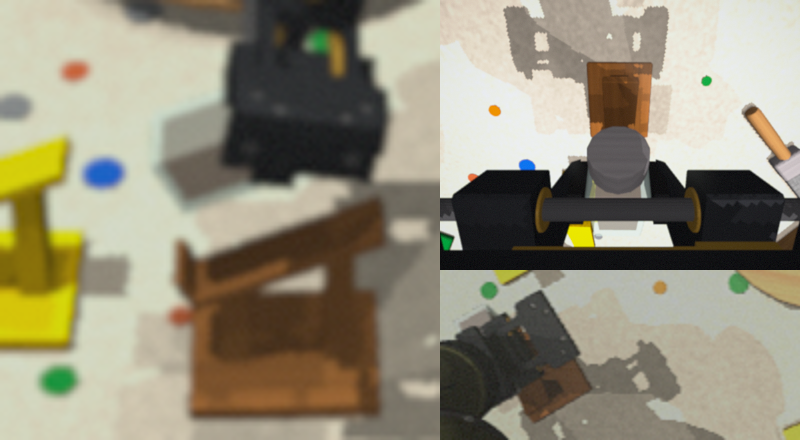

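The side view shows the jar above the empty rest, roughly parallel to the deck. I'll check the lateral alignment in a wrist close-up.

Run:
```python
import pickle,cv2
d=pickle.load(open("s3.pkl","rb"))
cv2.imwrite("pics/p2.png",cv2.convertScaleAbs(cv2.resize(d["wrist"]["img"][90:240,190:370,::-1],(720,600),interpolation=2),alpha=1.6))
```

```text
(no output)
```

View pics/p2.png

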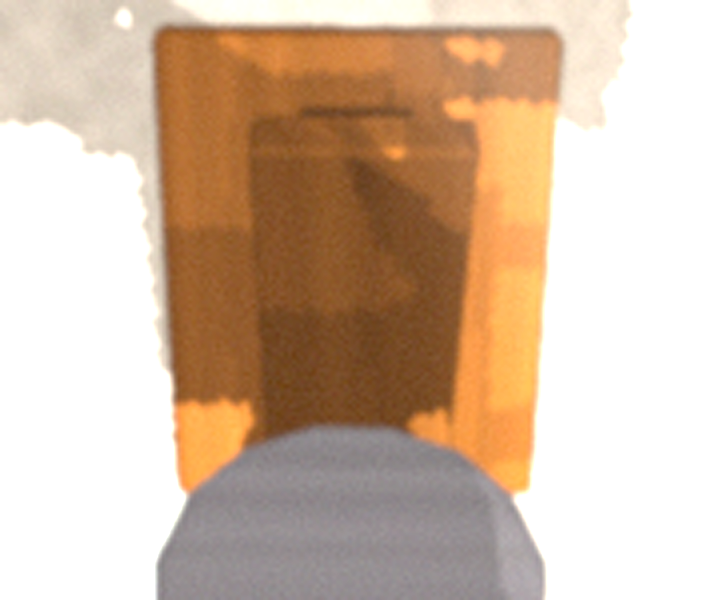

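The wrist close-up shows the deck's uphill edge at crop (252..477,150), about pixels (252.6..308.9,127), below the cap centred at column 277.5. The deck looks centred under the jar, to within a few mm.

Run:
```python
from h import *
np.set_printoptions(precision=4,suppress=True)
d=pickle.load(open("s3.pkl","rb"));w=d["wrist"]
f=lambda x,y:(190+x/4-.4,90+y/4-.4)
A,B=[hit(w,*f(x,150),.1085) for x in(252,477)];print("deck top end",A,B,(A+B)/2,np.linalg.norm(A-B))
C=[hit(w,*f(x,y),.012) for x,y in [(155,32),(560,32),(180,490),(527,490)]]
for c in C:print(c)
m1=(C[0]+C[1])/2;m2=(C[2]+C[3])/2;print("base uphill mid",m1,"dir",np.degrees(np.arctan2(*(m1-m2)[1::-1])),np.linalg.norm(C[0]-C[1]))
# deck direction from side edges lower corner: intersect rays with deck plane using A.z
O=(A+B)/2;a=np.radians(-149.3);n=np.array([-np.sin(np.radians(25))*np.cos(a),-np.sin(np.radians(25))*np.sin(a),np.cos(np.radians(25))])
def hp(u,v):
    o,k=ray(w,u,v);return o+k*((O-o)@n)/(k@n)
L,Rr=hp(*f(262,430)),hp(*f(452,430));M=(L+Rr)/2;print(L,Rr,np.linalg.norm(L-Rr),"dir",np.degrees(np.arctan2(*(O-M)[1::-1])))
R0=R.from_quat([-.263,.961,.025,.087]);p=np.array([.4793,.3098,.1558])
print("tool frame deck end",R0.inv().apply(O-p),"mid",R0.inv().apply(M-p),"tool x az",np.degrees(np.arctan2(*R0.apply([1,0,0])[1::-1])))
# cap centre ray direction in tool
o,k=ray(w,277.5,250);print("cam y in tool",R0.inv().apply(o-p),R0.inv().apply(k))
```

```text
deck top end [0.4374 0.2719 0.1085] [0.4227 0.2968 0.1085] [0.4301 0.2844 0.1085] 0.02896957796517794
[0.4486 0.2502 0.012 ]
[0.4091 0.3169 0.012 ]
[0.5329 0.2996 0.012 ]
[0.4937 0.3661 0.012 ]
base uphill mid [0.4289 0.2836 0.012 ] dir -149.71408292528366 0.07757422901905174
[0.4807 0.296  0.0854] [0.4653 0.3221 0.0854] 0.030326676707754192 dir -150.10471817431937
tool frame deck end [0.0629 0.0031 0.0366] mid [0.0184 0.0024 0.0682] tool x az -149.40098654757676
cam y in tool [ 0.069   0.001  -0.1452] [-0.3795  0.0026  0.9325]
```

```bash
cat > dk.py <<'E'
import sys
from h import *
from plant import r
np.set_printoptions(precision=4,suppress=True)
O=np.array([.5107,.3308,.065]);a,e=np.radians([-149.8,25])
u=np.array([np.cos(a)*np.cos(e),np.sin(a)*np.cos(e),np.sin(e)]);n=np.array([-np.sin(e)*np.cos(a),-np.sin(e)*np.sin(a),np.cos(e)]);l=np.cross(n,u)
st=r.get_state();p0=st["tool_pos"];R0=R.from_quat(st["eef_rot"]);g=p0-R0.apply([0,0,.019])-O
x,y,z=[float(v) for v in sys.argv[1:4]]
o=ori(30.2,80);G=O+x*u+y*l+z*n;F=st["contact_force"]
print(round(st["clock"],2),"deck xyz",g@u,g@l,g@n,"row",rel(p0,R0,G+o.apply([0,0,.019]),o),"F uln",F@u,F@l,F@n,"u,n in tool",R0.inv().apply(u),R0.inv().apply(n),"l",R0.inv().apply(l))
E
python3 dk.py .068 -.001 .032
```

```text
8.2 deck xyz 0.08306817622447678 0.001749201675517407 0.08288768875193661 row [0.116 0.017 0.335 0.003 0.005 0.005] F uln -0.5874752634891375 -0.42898327426570054 -1.047245867608829 u,n in tool [ 0.8145  0.0087 -0.5801] [-0.5802 -0.0003 -0.8145] l [ 0.0073 -1.     -0.0048]
```

```bash
python3 -m pendant '[0.3,0.04,0.003,0.12,0,0,0, 0.3,0.08,0.006,0.22,0.003,0.005,0.005, 0.3,0.11,0.008,0.3,0.003,0.005,0.005, 0.3,0.116,0.008,0.335,0.003,0.005,0.005, 0.3,0.116,0.008,0.335,0.003,0.005,0.005, 0.3,0.116,0.008,0.335,0.003,0.005,0.005]'
python3 dk.py .068 .0005 .024
python3 - <<'E'
from plant import r
import cv2,pickle
d={n:r.snapshot(n) for n in("wrist","side")}
pickle.dump(d,open("s4.pkl","wb"))
import numpy as np
a=cv2.resize(d["side"]["img"][270:370,220:310],(540,600),interpolation=2)
cv2.imwrite("pics/p3.png",cv2.convertScaleAbs(a[:,:,::-1],alpha=1.5))
E
```

```text
clock: 8.8
tool_pos: [0.4725, 0.3099, 0.1047]
eef_rot: [-0.26, 0.962, 0.024, 0.085]
contact_force: [-0.6, 0.2, -1.4]
opening: 0.429
finger_force: 30.0
8.8 deck xyz 0.06716523411807891 -0.0010698991508168512 0.033089414055061855 row [ 0.04  -0.011  0.046  0.001  0.001  0.   ] F uln -0.21856510577145788 -0.4851355249928962 -1.3923731564490172 u,n in tool [ 0.8178  0.0016 -0.5754] [-0.5754  0.0012 -0.8178] l [ 0.0006 -1.     -0.0019]
```

View pics/p3.png

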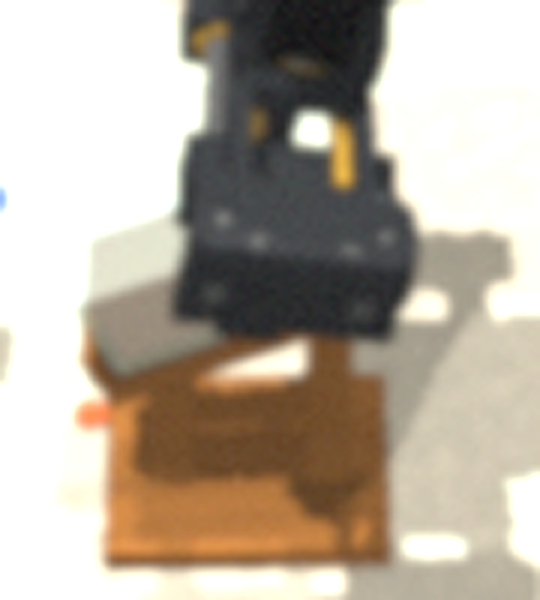

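The side view shows the jar's near lower base corner at crop (125,372), just above the foot stop at (100,370).

```bash
cat > chk.py <<'E'
from h import *
np.set_printoptions(precision=4,suppress=True)
O=np.array([.5107,.3308,.065]);a,e=np.radians([-149.8,25])
u=np.array([np.cos(a)*np.cos(e),np.sin(a)*np.cos(e),np.sin(e)]);n=np.array([-np.sin(e)*np.cos(a),-np.sin(e)*np.sin(a),np.cos(e)]);l=np.cross(n,u)
s=pickle.load(open("s4.pkl","rb"))["side"];s0=pickle.load(open("s0.pkl","rb"))["side"]
def pl(s,px,off):
    o,k=ray(s,*px);p=o+k*((off-(o-O)@l)/(k@l))-O;return p@u,p@l,p@n
sg=np.sign(l[1])
g=lambda x,y:(220+x/6-.4,270+y/6-.4)
print("jar base low corner",pl(s,g(125,372),sg*.019),"upper",pl(s,g(86,305),sg*.019))
f=lambda x,y:(228+(x-325)/5-.4,305+(y-300)/5-.4)
for q in [(380,402),(380,452),(357,378),(617,378),(617,350)]:print("rest near edge",q,pl(s0,f(*q),sg*.015))
E
python3 chk.py
```

```text
jar base low corner (np.float64(0.005675014218471385), np.float64(-0.01900000000000004), np.float64(0.008799220537570282)) upper (np.float64(0.00849997391836067), np.float64(-0.019000000000000093), np.float64(0.043308519284267905))
rest near edge (380, 402) (np.float64(0.00890572888415649), np.float64(-0.015000000000000055), np.float64(0.023796890323142778))
rest near edge (380, 452) (np.float64(-0.004262266276519866), np.float64(-0.015000000000000081), np.float64(-0.002476125962374975))
rest near edge (357, 378) (np.float64(0.006857189722449373), np.float64(-0.015000000000000088), np.float64(0.04014029516753093))
rest near edge (617, 378) (np.float64(0.10030783777348899), np.float64(-0.014999999999999987), np.float64(-0.00550819562555153))
rest near edge (617, 350) (np.float64(0.10670771142199371), np.float64(-0.014999999999999963), np.float64(0.00906959277388837))
```

```bash
python3 -m pendant '[0.3,0.01,-0.01,0.014,0,0,0, 0.3,0.019,-0.01,0.027,0,0,0, 0.3,0.027,-0.01,0.038,0,0,0, 0.3,0.027,-0.01,0.038,0,0,0, 0.3,0.027,-0.01,0.038,0,0,0]'
python3 dk.py .068 .0005 .024
```

```text
clock: 9.4
tool_pos: [0.4702, 0.307, 0.0978]
eef_rot: [-0.26, 0.962, 0.024, 0.085]
contact_force: [-0.5, 0.1, -0.5]
opening: 0.429
finger_force: 30.0
9.4 deck xyz 0.06735108274497373 0.0002414177552770169 0.02543862970275584 row [ 0.009 -0.002  0.005  0.001  0.001  0.001] F uln 0.1439821770994486 -0.32375839077171875 -0.5893428075914507 u,n in tool [ 0.8184  0.002  -0.5747] [-0.5747  0.0009 -0.8184] l [ 0.0011 -1.     -0.0019]
```

Continue down in 1 mm steps.

```bash
python3 -m pendant '[0.3,0.004,0,0.005,0,0,0, 0.3,0.008,0,0.011,0,0,0, 0.3,0.008,0,0.011,0,0,0, 0.3,0.008,0,0.011,0,0,0]'; python3 dk.py .068 .0005 .024; python3 -m pendant '[0.3,0.004,0,0.005,0,0,0, 0.3,0.008,0,0.011,0,0,0, 0.3,0.008,0,0.011,0,0,0, 0.3,0.008,0,0.011,0,0,0]'; python3 dk.py .068 .0005 .024
```

```text
clock: 9.8
tool_pos: [0.4699, 0.3069, 0.0965]
eef_rot: [-0.26, 0.962, 0.024, 0.085]
contact_force: [-0.4, -0.1, 3.5]
opening: 0.428
finger_force: 30.0
9.8 deck xyz 0.06714530159690124 0.0001927991490494764 0.024095783824363153 row [ 0.005 -0.002 -0.003  0.001  0.002  0.001] F uln 1.8192895354394445 -0.092243821838237 3.0238900438542324 u,n in tool [ 0.8176  0.002  -0.5758] [-0.5758  0.0011 -0.8176] l [ 0.001  -1.     -0.0021]
clock: 10.2
tool_pos: [0.4701, 0.3071, 0.0963]
eef_rot: [-0.26, 0.961, 0.024, 0.087]
contact_force: [-1.0, -1.7, 17.1]
opening: 0.427
finger_force: 30.0
10.2 deck xyz 0.06681121850730296 0.00013024243990539337 0.02396244766348543 row [ 0.007 -0.003 -0.005  0.001  0.004  0.001] F uln 8.76745095498568 0.9614087752288853 14.748675853568587 u,n in tool [ 0.8157  0.002  -0.5785] [-0.5785  0.0009 -0.8157] l [ 0.0011 -1.     -0.0019]
```

```bash
python3 -m pendant '[0.3,-0.006,0,-0.009,0,0,0, 0.3,-0.012,0,-0.005,0,0,0, 0.3,-0.019,0,0,0,0,0, 0.3,-0.026,0,0.005,0,0,0, 0.3,-0.033,0,0.01,0,0,0, 0.3,-0.033,0,0.01,0,0,0, 0.3,-0.033,0,0.01,0,0,0]'; python3 dk.py .06 .0005 .024
```

```text
clock: 10.9
tool_pos: [0.4738, 0.3093, 0.0943]
eef_rot: [-0.26, 0.962, 0.024, 0.085]
contact_force: [-0.1, -0.9, 8.4]
opening: 0.431
finger_force: 30.0
10.9 deck xyz 0.06206635867024371 0.00010026553977627743 0.024019799106731386 row [-0.011 -0.003  0.008  0.001  0.002  0.001] F uln 4.070874781512415 0.6844392719807911 7.390822969667262 u,n in tool [ 0.8172  0.0021 -0.5763] [-0.5763  0.0014 -0.8172] l [ 0.0009 -1.     -0.0023]
```

```bash
python3 -m pendant '[0.3,-0.009,0,0.002,0,0,0, 0.3,-0.017,0,0.008,0,0,0, 0.3,-0.017,0,0.008,0,0,0, 0.3,-0.017,0,0.008,0,0,0]'; python3 dk.py .06 .0005 .024; python3 -m pendant '[0.3,-0.008,0,0.006,0,0,0, 0.3,-0.016,0,0.011,0,0,0, 0.3,-0.016,0,0.011,0,0,0, 0.3,-0.016,0,0.011,0,0,0]'; python3 dk.py .06 .0005 .024
```

```text
clock: 11.3
tool_pos: [0.4747, 0.3097, 0.0938]
eef_rot: [-0.26, 0.962, 0.024, 0.085]
contact_force: [-5.2, -3.1, 16.0]
opening: 0.43
finger_force: 30.0
11.3 deck xyz 0.060906906304719684 0.00013881252832007534 0.02398730537631708 row [-0.005 -0.003  0.003  0.001  0.001  0.001] F uln 12.273112584056575 0.09277282236142995 11.898363640614889 u,n in tool [ 0.8184  0.0022 -0.5746] [-0.5746  0.0004 -0.8184] l [ 0.0015 -1.     -0.0016]
clock: 11.7
tool_pos: [0.4747, 0.3097, 0.0937]
eef_rot: [-0.261, 0.962, 0.023, 0.084]
contact_force: [-13.8, -8.9, 35.0]
opening: 0.43
finger_force: 30.0
11.7 deck xyz 0.0607733670546839 0.00013870243254416765 0.02395203431166652 row [-0.005 -0.002  0.003  0.    -0.001  0.001] F uln 29.70101099256851 0.7409105262145517 24.761052789313737 u,n in tool [ 0.8198  0.002  -0.5726] [-0.5726 -0.001  -0.8198] l [ 0.0022 -1.     -0.0003]
```

```bash
python3 -m pendant '[0.3,0.002,0,-0.014,0,0,0, 0.3,0.002,0,-0.014,0,0,0, 0.3,0.002,0,-0.014,0,0,0]'; python3 dk.py .06 .0005 .024; python3 -m pendant '[0.44,0,0,0,0,0,0, 0.46,0,0,0,0,0,0, 0.48,0,0,0,0,0,0, 0.52,0,0,0,0,0,0, 0.56,0,0,0,0,0,0, 0.64,0,0,0,0,0,0, 0.72,0,0,0,0,0,0, 0.72,0,0,0,0,0,0]'; python3 dk.py .06 .0005 .024
python3 - <<'E'
from plant import r
import cv2,pickle
d={n:r.snapshot(n) for n in("wrist","side")}
pickle.dump(d,open("s5.pkl","wb"))
import numpy as np
a=cv2.resize(d["side"]["img"][270:370,220:310],(400,444),interpolation=2);b=cv2.resize(d["wrist"]["img"][80:391,140:420],(400,444))
cv2.imwrite("pics/p4.png",cv2.convertScaleAbs(np.hstack([a,b])[:,:,::-1],alpha=1.5))
E
```

```text
clock: 12.0
tool_pos: [0.4748, 0.3097, 0.0938]
eef_rot: [-0.261, 0.962, 0.023, 0.083]
contact_force: [-8.3, -5.1, 15.1]
opening: 0.428
finger_force: 30.0
12.0 deck xyz 0.06080992534360884 0.00022933586499288385 0.024052523367769994 row [-0.005 -0.002  0.003  0.001 -0.001  0.001] F uln 15.185006273994492 0.29279335127007533 9.571168535474726 u,n in tool [ 0.8204  0.0024 -0.5717] [-0.5717 -0.0003 -0.8204] l [ 0.0021 -1.     -0.0012]
clock: 12.8
tool_pos: [0.4772, 0.3111, 0.0936]
eef_rot: [-0.26, 0.962, 0.024, 0.085]
contact_force: [-0.6, -0.6, 0.6]
opening: 0.722
finger_force: 0.0
12.8 deck xyz 0.058235476012038684 0.00026737871375608535 0.025088416691677426 row [ 0.014 -0.002 -0.001  0.001  0.001  0.001] F uln 1.0403598121353759 0.1970848875805798 0.19894366828893031 u,n in tool [ 0.8183  0.0019 -0.5748] [-0.5748  0.0011 -0.8183] l [ 0.0009 -1.     -0.002 ]
```

View pics/p4.png

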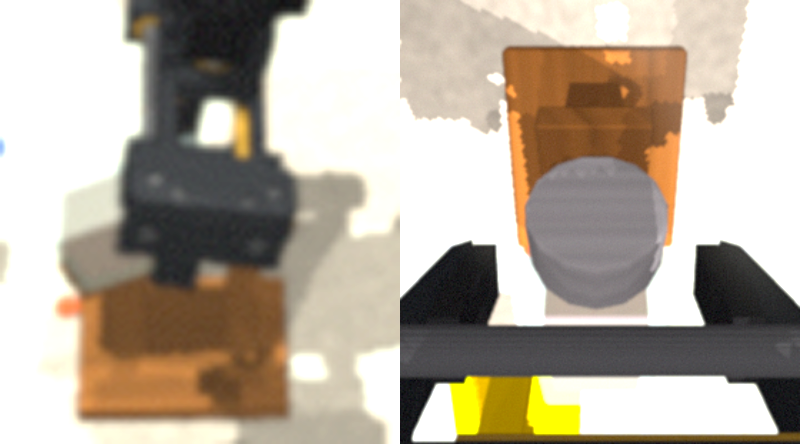

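Released: the cap (x≈597) is centred over the deck end (537..652) and the jar lies on the rest. Backing the fingers straight out along the tool axis.

```bash
python3 -m pendant '[0.8,0,0,-0.05,0,0,0, 0.85,0,0,-0.12,0,0,0, 0.85,0,0,-0.22,0,0,0, 0.85,0,0,-0.36,0,0,0, 0.85,0,0,-0.55,0,0,0, 0.85,0,0,-0.75,0,0,0, 0.85,0,0,-0.95,0,0,0, 0.85,0,0,-0.95,0,0,0]'; python3 -m pendant '[0.85,0,-0.5,-0.5,0,0,0, 0.85,0,-1,-0.5,0,0,0, 0.85,0,-1,-0.5,0,0,0, 0.85,0,-1,-0.5,0,0,0, 0.85,0,-1,-0.5,0,0,0]'
python3 - <<'E'
from plant import r
import cv2,pickle
d={n:r.snapshot(n) for n in("top","side")}
pickle.dump(d,open("s6.pkl","wb"))
import numpy as np
a=cv2.resize(d["side"]["img"][270:370,220:310],(400,444),interpolation=2);b=cv2.resize(d["side"]["img"][130:285,180:320],(400,444))
cv2.imwrite("pics/p5.png",cv2.convertScaleAbs(np.hstack([a,b])[:,:,::-1],alpha=1.3))
E
```

```text
clock: 13.7
tool_pos: [0.4565, 0.2996, 0.2384]
eef_rot: [-0.26, 0.961, 0.025, 0.088]
contact_force: [0.0, 0.9, 0.0]
opening: 0.851
finger_force: 0.0
clock: 14.2
tool_pos: [0.522, 0.1577, 0.3077]
eef_rot: [-0.256, 0.963, 0.023, 0.085]
contact_force: [0.3, 0.5, -0.5]
opening: 0.851
finger_force: 0.0
```

View pics/p5.png

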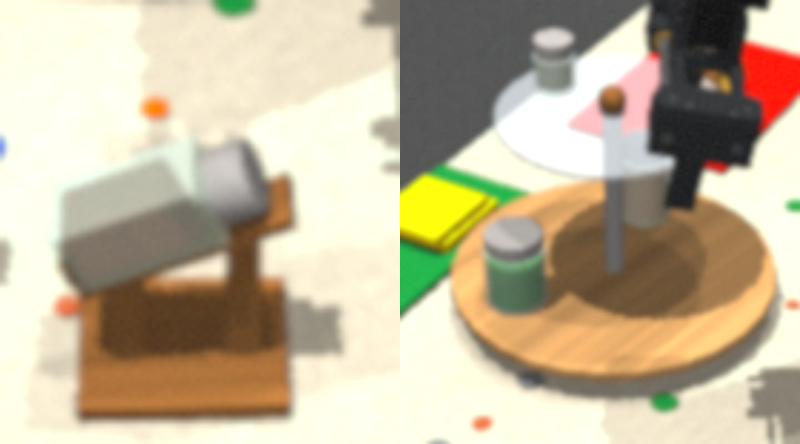

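The jar lies straight on the deck, cap uphill, with its base against the stop. The Susan and its jars are undisturbed.

```bash
python3 -c "
from plant import r
print(r.finish_job())"
```

```text
the job is handed in; nothing more can be done
None
```

I lifted the jar off the lazy Susan and laid it on the empty brown rest, cap uphill and base pressed down to the foot stop; the jars on the Susan are still standing, and I handed the job in at about 14 s (result not shown to me).

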